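# Free the press plate from its left-hand clamp knob

## Robot

A 6-joint arm with a two-finger parallel gripper is mounted at the origin on a cart in front of the work surface, level with it; the furniture and walls round the work are solid. World frame = base frame: x ahead of the robot, y to its left, z up, the work surface at z = 0. Lengths are in m, angles in rad, forces in N, time in s.
With the tool pointing down it reaches from about 0.25 to 0.775 m from the base axis. Payload 8.9 kg.
Tool frame: the origin (TCP) lies midway between the tips of the shut fingers; the grasp point (between the pads) lies 19 mm behind it; z points along the fingers, y is the line along which they close (so a half turn about z gives the same grasp; the last joint's range is limited). The gripper opens to 85 mm and grips with 20 to 120 N. Pads are 22 mm wide; open, the fingers measure 114 mm over their backs; the gripper's body (76 mm by 85 mm) begins 54 mm behind the grasp point. The pads swing forward as they close: fully open they stand 13 mm farther back than shut.
Start: joints at [1.107, 0.291, -0.153, 1.127, 0, 1.431], TCP at [0.168, 0.498, 0.231] pointing down, gripper open.
Joint ranges: [-2.52, 2.52], [-0.91, 1.74], [-1.3, 1.37], [-1.96, 2.02], [-1.52, 1.47], [-3.14, 3.14]. Speed limits (rad/s): [2.22, 2.22, 2.79, 3.14, 3.14, 3.14].

## Interface

Orientations are given as a unit quaternion [w, x, y, z].
In Python, from bench import env gives the robot as it stands.
- The arm moves only by the shell command python3 -m pendant 'ROWS' [OPENING] [FORCE]. ROWS is JSON, a list of rows, each a list of 4 numbers: the shift along the tool's x, y, z in m, then the turn about the tool's z in degrees. A call has 1 to 8 rows; each row is the pose to reach, as a shift and turn from the pose commanded when the call began, along the tool's axes at that moment; what a row does not reach only later rows make up. A row lasts 1/8 s, in which the tool goes at most 62.5 mm and 10.7 degrees, less where a joint would pass 70% of its speed; a pose out of reach is approached as far as the arm can. A call with a gripper value outside its range is refused whole. OPENING is the finger opening in m, from 0 to 0.0854, set as the call begins (- or left out, the last holds). The fingers move at their own pace and stop on an object; FORCE is the grip in N (left out, the last holds). Time passes only in rows, so rows that repeat a pose let the fingers close. It gives the time, the measured TCP pose, the force, the opening and the grip force at its end, in the units of the state.
- env.observe(): the state, without advancing time (a new reading comes with each control period).
- env.snapshot(name): name is "side" or "top"; returns a dict with "pixels" (480x640x3 uint8, red, green, blue), "depth" (480x640 float32, m along the optical axis (not along the pixel's ray), 0 where there is no reading), "fx", "fy", "cx", "cy" (pixels), "distortion" ([k1, k2, p1, p2, k3] as OpenCV has them; the pictures are not rectified), "R" (3x3) and "t" (3): a world point X has camera coordinates R X + t. Camera axes: x right, y down, z forward; pixel columns grow to the right and rows downward; lengths in m; the calibration is good to about 2 mm. A picture is of the moment at which its call begins.
- env.close_job(): hands the job in; it is judged then, once.
The state is a dict: "time_s": time; "joints": joint angles; "dq": joint speeds; "effort": joint torques, N m; "tcp_pos": TCP position; "tool_rot": TCP orientation; "force": force on the tool from outside, world axes, zero at the start; "moment": the same for the moment, N m; "opening": finger opening in m; "grasp_force": force on a finger pad.
Only numpy, scipy, OpenCV 4.12 (cv2) and the standard library are available. Lean on these libraries where they do the work, as an engineer would, in place of code of your own. Each camera call takes 0.05 s, during which the arm holds its last target. There are 200 camera calls.

## Task

The slotted pressure plate of the sample press has to be washed: first unscrew the black clamp knob on it, which has a left-hand thread and so loosens clockwise seen from above; feel that it gives, never tighten it further, and regrasp until it comes up against its end stop. Only then lift the plate by its handle just over the low front lip, draw it out forward from under the washer, and set it down (not dropped) flat in the drip tray, handle up. Leave the knob fully loosened and the beaker and the brush behind the press undisturbed.

Things in the scene. Friction and masses are not known exactly. Their poses are not given: they have to be found in the camera images.
- press: Sample press, fixed: grey base. Origin on the worktop, on the vertical axis of stud (14 mm thick) and knob; x points to its back. Base x -126 to 52, y -63 to 63 mm. The plate lies on a pad 15 mm up; at the front (x = -122 mm) and both sides a steel lip stands 3.5 mm above the pad with 2 mm play; back open. A steel washer, 60 mm across, 6 mm thick, sits under the knob over the plate.
- clamp_knob (a joint): Turn of the knob, rad, growing CLOCKWISE from above (left-hand thread: loosening). Starts at 0 to 0.8; jammed tight at -0.35; loose end stop, a firm stop, at 4.2. Friction about 0.3 N m; stays where left. Knob and washer rise together 2.5 mm per rad: the washer's underside is 0.5 mm above the plate at 0, 11 mm at 4.2.
- knob_grip (a point): Middle of the black fluted knob, on its vertical axis: a round grip 54 mm in diameter, from 21 mm below this point to 21 mm above it; the 60 mm washer's top is 25 mm below it. A groove runs round it near the top, a short steel index bar lies on its top. Can be grasped from above at any yaw.
- plate_handle (a point): Middle of the upright steel handle bar of the loose slotted plate: 14 mm thick (plate x), 84 mm long (plate y), 34 mm tall; this point is 22 mm above the plate's underside, 16 mm above its top face, 17 mm below the bar's top. Plate x runs from handle to slotted end, z up. In the press it is in front, 105.5 mm from the knob's axis, plate axes along the press's.
- plate_mid (a point): Middle of the plate's outline, 3 mm above its underside, 63 mm from the handle along plate x. Plate 150 (x) x 90 (y) x 6 mm, 0.32 kg; a 20 mm wide slot, open at the +x edge, 64 mm long, straddles the stud, which is 42.5 mm along x from here. Pulled 70 mm or more forward it is clear of washer and stud and can be lifted straight up.
- tray: White square drip tray, fixed, 185 x 185 mm outside, walls 5 mm thick and 22 mm high, inside floor 5 mm above the worktop. Origin: middle of its underside; axes along its sides. The plate fits in it at any yaw.
- beaker: Glass beaker, 72 mm wide, 92 mm tall, standing behind the press. Origin: centre of its underside.
- brush: Grey nail brush, 30 x 85 x 55 mm, behind the press. Origin: centre of its underside.
- plate: The loose slotted plate itself; origin in the middle of its underside, axes as for plate_handle, 3 mm below plate_mid.

How it is judged:
By the outcome, as a careful person would: the job done as asked, in the order asked, and still so for the second after the job is handed in, with the robot touching nothing.
It also fails if it takes over 62 s, if anything falls off the work surface, if the arm or the gripper's body presses on something with over 40 N, if the wrist force passes 120 N, or if a joint passes its speed limit or range.

## Working session

There is one attempt and no reset: what is moved stays moved. The work goes in short steps, Python scripts to look and compute and a shell command to move; the robot and the scene stay as the last step left them, time stands still between calls to the robot, and variables do not carry over. Pictures are saved under pics/ and viewed, at most 10 in all, crops included, and the job is handed in when it is done.

```bash
ls; mkdir -p pics; cat > h.py <<'E'
from bench import env
import numpy as np, cv2
def snap(n,f=None):
    s=env.snapshot(n)
    if f: cv2.imwrite(f,cv2.cvtColor(s["pixels"],cv2.COLOR_RGB2BGR))
    return s
def cloud(s):
    K=np.array([[s["fx"],0,s["cx"]],[0,s["fy"],s["cy"]],[0,0,1.]])
    v,u=np.mgrid[:480,:640]
    p=cv2.undistortPoints(np.stack([u,v],-1).reshape(-1,1,2).astype(np.float64),K,np.array(s["distortion"])).reshape(480,640,2)
    d=s["depth"].astype(float)
    c=np.dstack([p*d[...,None],d])
    X=(c-np.array(s["t"]))@np.array(s["R"])
    X[d==0]=np.nan
    return X
E
python3 - <<'E'
from h import *
for n in("top","side"):
    s=snap(n,f"pics/{n}0.png"); np.savez(f"{n}0.npz",X=cloud(s),rgb=s["pixels"])
    print(n,-np.array(s["R"]).T@s["t"])
print(env.observe())
E
```

```text
pics
top [ 0.4752234  -0.13878522  0.93730961]
side [ 0.35384686 -1.05510989  0.68041847]
{'time_s': 0.1, 'joints': array([ 1.10667671e+00,  2.91209254e-01, -1.54001677e-01,  1.12671649e+00,
        1.70914363e-05,  1.43146988e+00]), 'dq': array([-0.00180281, -0.0005682 ,  0.00387226, -0.00029521,  0.00013647,
        0.00076393]), 'effort': array([ 1.92455962e-03, -5.37978745e+01,  3.31919575e+01,  9.27984423e-03,
       -1.79901590e-04, -2.22455952e-05]), 'tcp_pos': array([0.16737019, 0.49721375, 0.23081572]), 'tool_rot': array([-1.76221077e-04,  1.61683702e-01,  9.86842470e-01, -5.37459913e-04]), 'force': array([ 0.18702625,  0.6486305 , -0.18889426]), 'moment': array([-0.00575003,  0.01603998,  0.02270081]), 'grasp_force': 0.0, 'opening': 0.08527623873749798}
```

View pics/top0.png

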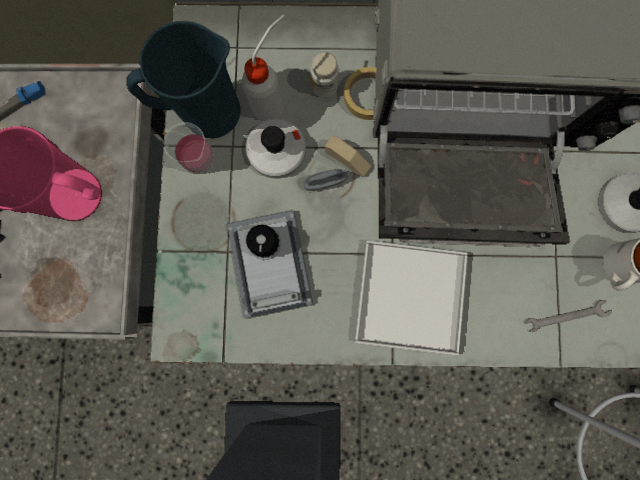

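View pics/side0.png

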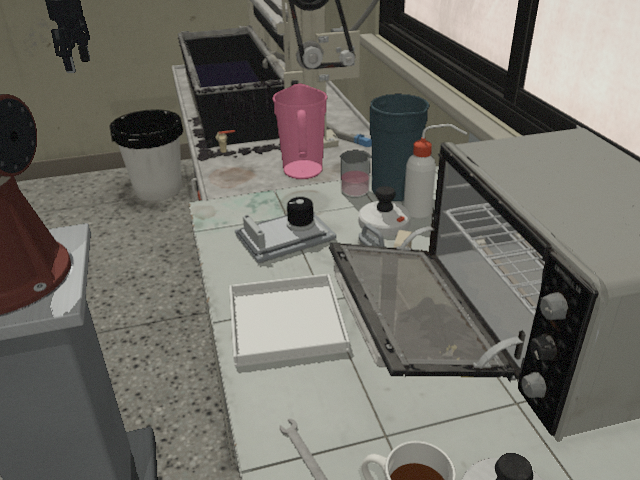

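The top view shows the knob at (263,240), the handle bar around (276,300), the tray centred at (412,297), the brush at (328,180) and the beaker at (187,150). In the side view the knob is at (300,210) and the handle at (255,232).

```bash
python3 - <<'E'
from h import *
D=np.load("top0.npz");X=D["X"];rgb=D["rgb"].astype(int)
def reg(u0,u1,v0,v1,zl,zh,show=True,X=X):
    P=X[v0:v1,u0:u1].reshape(-1,3);P=P[(P[:,2]>zl)&(P[:,2]<zh)]
    return P
def desc(n,P):
    r=cv2.minAreaRect((P[:,:2]*1000).astype(np.float32)); print(n,len(P),"med",np.median(P,0).round(4),"rect",np.round(r[0],1),np.round(r[1],1),round(r[2],1),"zpct",np.percentile(P[:,2],[5,50,95]).round(4))
desc("knob",reg(240,290,215,262,.06,.12))
desc("handle",reg(240,310,280,318,.043,.075))
desc("plate",reg(225,320,205,320,.018,.03))
desc("base",reg(220,325,200,325,.01,.03))
desc("tray rim",reg(345,480,230,365,.016,.03))
desc("tray fl",reg(345,480,230,365,.003,.009))
desc("table",reg(320,350,250,350,-.02,.02))
desc("brush",reg(295,358,160,197,.03,.08)); desc("beaker",reg(160,215,120,175,.03,.12))
D=np.load("side0.npz");X2=D["X"]
desc("knobS",reg(280,320,190,230,.045,.12,X=X2))
desc("handleS",reg(235,275,205,250,.043,.075,X=X2))
desc("trayS",reg(220,360,270,375,.016,.03,X=X2))
E
python3 - <<'E'
import cv2
a=cv2.imread('pics/top0.png');cv2.imwrite('pics/crop0.png',cv2.resize(a[195:330,215:335],None,fx=4.4,fy=4.4,interpolation=cv2.INTER_CUBIC))
E
```

```text
knob 779 med [ 0.5859 -0.0236  0.0749] rect [586.6 -22.9] [52.  53.5] 1.2 zpct [0.0699 0.0749 0.0777]
handle 400 med [ 0.4845 -0.047   0.0537] rect [484.4 -46.1] [14.2 84. ] 12.7 zpct [0.0505 0.0537 0.0563]
plate 3245 med [ 0.5356 -0.0394  0.0209] rect [549.4 -32.2] [174. 119.] 13.6 zpct [0.0185 0.0209 0.0241]
base 5402 med [ 0.5429 -0.037   0.0193] rect [551.2 -30.8] [178.1 126.2] 12.6 zpct [0.0123 0.0193 0.0235]
tray rim 1236 med [ 0.4928 -0.2968  0.0215] rect [ 494.1 -288.7] [184.4 185.6] 83.7 zpct [0.018  0.0215 0.0245]
tray fl 8526 med [ 0.4933 -0.2895  0.0054] rect [ 494.8 -291.4] [243.1 241.5] 89.6 zpct [0.0034 0.0054 0.0079]
table 2989 med [ 4.885e-01 -1.504e-01 -3.000e-04] rect [ 489.1 -150.7] [180.4  53.8] 0.9 zpct [-0.0031 -0.0003  0.0024]
brush 281 med [ 0.7098 -0.1373  0.0515] rect [ 716.6 -145.3] [ 24.8 100.4] 30.5 zpct [0.0313 0.0515 0.0557]
beaker 1985 med [0.7641 0.1147 0.0552] rect [761.7 112. ] [73.3 88.2] 75.2 zpct [0.0368 0.0552 0.0928]
knobS 598 med [ 0.5867 -0.0379  0.0719] rect [588.9 -25.9] [51.6 53.4] 26.4 zpct [0.0475 0.0719 0.0791]
handleS 247 med [ 0.4865 -0.0539  0.0552] rect [487.3 -46.4] [14.6 85.8] 12.2 zpct [0.0441 0.0552 0.0583]
trayS 1555 med [ 0.4952 -0.3269  0.0224] rect [ 496.6 -287.9] [190.7 185.1] 83.7 zpct [0.0167 0.0224 0.0256]
```

View pics/crop0.png

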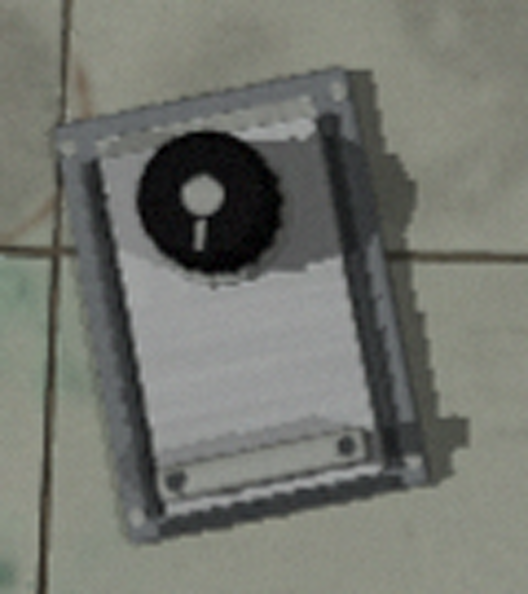

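```bash
cat >> h.py <<'E'
from scipy.spatial.transform import Rotation as Ro
def go(x,y,z,yawy=None,turn=None):
    """shift in tool axes (m) and turn (deg) from measured pose; yawy = wanted yaw of tool y (mod 180)"""
    o=env.observe(); q=o["tool_rot"]; R=Ro.from_quat([q[1],q[2],q[3],q[0]]).as_matrix()
    d=R.T@(np.array([x,y,z])-o["tcp_pos"]); yy=np.degrees(np.arctan2(R[1,1],R[0,1]))
    t=None if yawy is None else (yy-yawy+90)%180-90
    print("shift",d.round(4),"turn",t,"| yaw_y",yy.round(2),"tcp",o["tcp_pos"].round(4),"tilt z",R[:,2].round(4),"j6",o["joints"][5].round(3),"t",round(o["time_s"],2),"F",o["force"].round(1),"Mz",o["moment"].round(2),"open",o["opening"],o["grasp_force"])
E
python3 -c "
from h import *
go(.587,-.0235,.20)"
```

```text
shift [-0.5639 -0.3595  0.0311] turn None | yaw_y 71.39 tcp [0.1674 0.4972 0.2308] tilt z [-5.e-04 -1.e-03 -1.e+00] j6 1.431 t 0.1 F [ 0.2  0.6 -0.2] Mz [-0.01  0.02  0.02] open 0.08527623873749798 0.0
```

```bash
python3 -m pendant '[[-0.05,-0.03,0,-10],[-0.1,-0.065,0,-20],[-0.15,-0.1,0,-30],[-0.2,-0.13,0,-40],[-0.25,-0.16,0,-50],[-0.3,-0.19,0.01,-60],[-0.35,-0.22,0.01,-70],[-0.4,-0.25,0.02,-80]]' 0.0854 80
python3 -c "
from h import *
go(.587,-.0235,.13)"
```

```text
time_s: 1.1
tcp_pos: [0.4429, 0.162, 0.2161]
tool_rot: [0.0, -0.467, 0.884, -0.0]
force: [0.2, 1.1, 0.2]
opening: 0.0856
grasp_force: 0.0
shift [ 0.072  -0.2235  0.0861] turn None | yaw_y 145.69 tcp [0.4429 0.162  0.2161] tilt z [ 4.e-04  2.e-04 -1.e+00] j6 -0.777 t 1.1 F [0.2 1.1 0.2] Mz [ 0.06 -0.07 -0.02] open 0.0855530812378964 0.0
```

```bash
python3 -m pendant '[[0.015,-0.05,0.01,-10],[0.03,-0.1,0.02,-20],[0.045,-0.15,0.04,-30],[0.06,-0.19,0.06,-40],[0.072,-0.22,0.07,-40],[0.072,-0.22,0.07,-40],[0.072,-0.22,0.07,-40]]'
python3 -c "
from h import *
go(.587,-.0235,.10)"
```

```text
time_s: 1.98
tcp_pos: [0.5815, -0.0204, 0.146]
tool_rot: [0.0, 0.739, -0.673, -0.0]
force: [0.1, 0.4, 0.1]
opening: 0.0854
grasp_force: 0.0
shift [ 0.0037 -0.0052  0.046 ] turn None | yaw_y -174.63 tcp [ 0.5815 -0.0204  0.146 ] tilt z [-9.e-04  4.e-04 -1.e+00] j6 -1.825 t 1.98 F [0.1 0.4 0.1] Mz [0.04 0.02 0.04] open 0.08538109139766246 0.0
```

```bash
python3 -m pendant '[[0.0037,-0.0052,0.02,0],[0.0037,-0.0052,0.046,0],[0.0037,-0.0052,0.046,0],[0.0037,-0.0052,0.046,0]]'
python3 -c "
from h import *
go(.587,-.0235,.036)"
```

```text
time_s: 2.48
tcp_pos: [0.5879, -0.0234, 0.1013]
tool_rot: [-0.0, 0.74, -0.673, 0.0]
force: [0.1, 0.2, 0.3]
opening: 0.0855
grasp_force: 0.0
shift [0.     0.0009 0.0653] turn None | yaw_y -174.57 tcp [ 0.5879 -0.0234  0.1013] tilt z [ 1.e-03 -1.e-04 -1.e+00] j6 -1.83 t 2.48 F [0.1 0.2 0.3] Mz [ 0.01 -0.08  0.03] open 0.08547747849134125 0.0
```

```bash
python3 -m pendant '[[0,0.001,0.02,0],[0,0.001,0.045,0],[0,0.001,0.06,0],[0,0.001,0.065,0],[0,0.001,0.065,0]]'
python3 -m pendant '[[0,0,0,0],[0,0,0,0],[0,0,0,0],[0,0,0,0],[0,0,0,0],[0,0,0,0]]' 0.045 60
python3 -c "
from h import *
go(.587,-.0235,.036)"
```

```text
time_s: 3.1
tcp_pos: [0.5869, -0.0241, 0.0356]
tool_rot: [-0.0, 0.74, -0.673, 0.0]
force: [-0.7, -0.6, 0.5]
opening: 0.0858
grasp_force: 0.0
time_s: 3.85
tcp_pos: [0.588, -0.0241, 0.0364]
tool_rot: [-0.001, 0.74, -0.673, 0.001]
force: [0.7, 1.4, 6.3]
opening: 0.0528
grasp_force: 61.7
shift [-0.0007  0.001   0.0004] turn None | yaw_y -174.62 tcp [ 0.588  -0.0241  0.0364] tilt z [ 2.9e-03 -1.0e-04 -1.0e+00] j6 -1.83 t 3.85 F [0.7 1.4 6.3] Mz [ 0.2  -0.12 -0.02] open 0.052788491615630075 61.67260408401489
```

```bash
python3 -m pendant '[[0,0,0,5],[0,0,-0.0004,10],[0,0,-0.0004,10],[0,0,-0.0004,10]]'
python3 -c "
from h import *
go(.587,-.0235,.036)"
```

```text
time_s: 4.35
tcp_pos: [0.5875, -0.0241, 0.0368]
tool_rot: [0.001, -0.678, 0.735, -0.001]
force: [-1.8, 0.3, 8.5]
opening: 0.0528
grasp_force: 61.6
shift [-0.0006  0.0006  0.0008] turn None | yaw_y 175.37 tcp [ 0.5875 -0.0241  0.0368] tilt z [ 2.1e-03 -1.0e-04 -1.0e+00] j6 -1.655 t 4.35 F [-1.8  0.3  8.5] Mz [ 0.14  0.3  -0.1 ] open 0.05280094272748162 61.60958647727966
```

```bash
python3 -m pendant '[[0,0,-0.0004,10],[0,0,-0.0009,20],[0,0,-0.0013,30],[0,0,-0.0018,40],[0,0,-0.0022,50],[0,0,-0.0026,60],[0,0,-0.0031,70]]'
python3 - <<'E'
from h import *
go(.587,-.0235,.036); s=snap("top")
cv2.imwrite("pics/k1.png",cv2.resize(s["pixels"][190:330,210:340,::-1],None,fx=4,fy=4,interpolation=cv2.INTER_CUBIC))
E
```

```text
time_s: 5.22
tcp_pos: [0.5851, -0.022, 0.0397]
tool_rot: [-0.001, -0.132, 0.991, 0.002]
force: [-8.1, 10.7, 16.4]
opening: 0.0527
grasp_force: 62.1
shift [-0.0014 -0.002   0.0037] turn None | yaw_y 105.15 tcp [ 0.5851 -0.022   0.0397] tilt z [-0.0019  0.0037 -1.    ] j6 -0.429 t 5.22 F [-8.1 10.7 16.4] Mz [2.26 1.88 0.4 ] open 0.052740571849621665 62.107688784599304
```

```bash
python3 -m pendant '[[0,0,0,0],[0,0,0,0]]'
python3 -c "
from h import *
go(.587,-.0235,.036)"
```

```text
time_s: 5.52
tcp_pos: [0.5852, -0.022, 0.0398]
tool_rot: [-0.001, -0.134, 0.991, 0.002]
force: [-9.4, 9.4, 17.2]
opening: 0.0528
grasp_force: 62.5
shift [-0.0014 -0.0019  0.0037] turn None | yaw_y 105.43 tcp [ 0.5852 -0.022   0.0398] tilt z [-0.0018  0.0037 -1.    ] j6 -0.434 t 5.53 F [-9.4  9.4 17.2] Mz [ 2.1   1.94 -0.28] open 0.052759729085422376 62.508755922317505
```

View pics/k1.png

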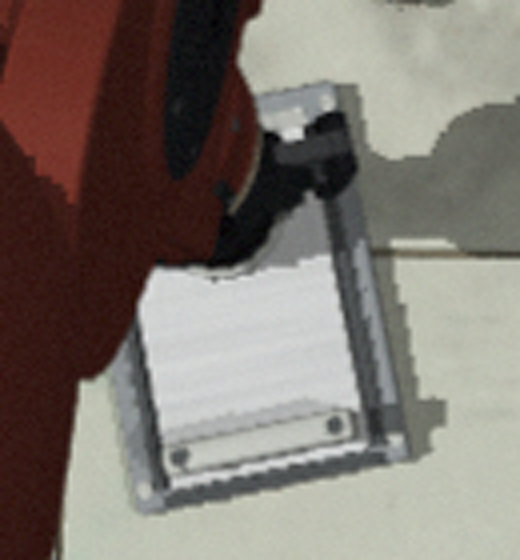

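```bash
python3 -m pendant '[[0,0,0,0],[0,0,0,0],[0,0,0,0],[0,0,0,0]]' 0.075
python3 -c "
from h import *
go(.5877,-.0214,.040)"
```

```text
time_s: 6.02
tcp_pos: [0.5866, -0.0243, 0.0385]
tool_rot: [-0.0, -0.134, 0.991, -0.0]
force: [0.3, 0.6, -0.0]
opening: 0.0749
grasp_force: 0.0
shift [-0.0018  0.0025 -0.0015] turn None | yaw_y 105.37 tcp [ 0.5866 -0.0243  0.0385] tilt z [-1.e-04 -1.e-04 -1.e+00] j6 -0.434 t 6.03 F [ 0.3  0.6 -0. ] Mz [-0.04  0.02 -0.01] open 0.07486836848937385 0.0
```

```bash
python3 -m pendant '[[-0.002,0.0025,-0.002,0],[-0.002,0.0025,-0.002,0]]'
python3 -m pendant '[[0,0,0,0],[0,0,0,0],[0,0,0,0],[0,0,0,0],[0,0,0,0]]' 0.045 60
python3 -c "
from h import *
go(.5877,-.0214,.040)"
python3 -m pendant '[[0,0,-0.0004,10],[0,0,-0.0009,20],[0,0,-0.0013,30],[0,0,-0.0018,40],[0,0,-0.0022,50],[0,0,-0.0026,60],[0,0,-0.0031,70]]'
python3 -c "
from h import *
go(.5877,-.0214,.040)"
```

```text
time_s: 6.28
tcp_pos: [0.5882, -0.021, 0.0408]
tool_rot: [0.0, -0.134, 0.991, -0.0]
force: [0.1, -0.1, 0.3]
opening: 0.0751
grasp_force: 0.0
time_s: 6.9
tcp_pos: [0.5879, -0.0211, 0.0409]
tool_rot: [0.0, -0.134, 0.991, 0.0]
force: [-1.5, 1.1, 5.7]
opening: 0.0528
grasp_force: 62.0
shift [ 0.0003 -0.0002  0.0009] turn None | yaw_y 105.38 tcp [ 0.5879 -0.0211  0.0409] tilt z [ 2.e-04  1.e-04 -1.e+00] j6 -0.429 t 6.9 F [-1.5  1.1  5.7] Mz [ 0.21  0.39 -0.03] open 0.05277543306122122 61.9874632358551
time_s: 7.78
tcp_pos: [0.5879, -0.0211, 0.044]
tool_rot: [0.0, 0.461, 0.887, 0.0]
force: [-1.6, 0.1, 4.6]
opening: 0.0529
grasp_force: 61.7
shift [-0.0001 -0.0004  0.004 ] turn None | yaw_y 35.08 tcp [ 0.5879 -0.0211  0.044 ] tilt z [ 2.e-04 -0.e+00 -1.e+00] j6 0.798 t 7.78 F [-1.6  0.1  4.6] Mz [0.15 0.22 0.38] open 0.05285154308217312 61.71381711959839
```

```bash
python3 -m pendant '[[0,0,-0.0004,10],[0,0,-0.0009,20],[0,0,-0.0013,30],[0,0,-0.0018,40],[0,0,-0.0018,40]]'
python3 -c "
from h import *
go(.5877,-.0214,.040)"
for i in 1; do python3 -m pendant '[[0,0,-0.0002,5],[0,0,-0.0004,10],[0,0,-0.0004,10]]'; done
python3 -c "
from h import *
go(.5877,-.0214,.040)"
python3 -m pendant '[[0,0,-0.0002,5],[0,0,-0.0004,10],[0,0,-0.0004,10]]'
python3 -c "
from h import *
go(.5877,-.0214,.040)"
```

```text
time_s: 8.4
tcp_pos: [0.5879, -0.0211, 0.0458]
tool_rot: [0.0, 0.735, 0.678, 0.0]
force: [-1.9, 0.3, 5.2]
opening: 0.053
grasp_force: 62.2
shift [-0.0003 -0.0002  0.0058] turn None | yaw_y -4.57 tcp [ 0.5879 -0.0211  0.0458] tilt z [ 2.e-04  0.e+00 -1.e+00] j6 1.49 t 8.4 F [-1.9  0.3  5.2] Mz [ 0.24  0.38 -0.27] open 0.05299932587582156 62.210036516189575
time_s: 8.78
tcp_pos: [0.5879, -0.0211, 0.0461]
tool_rot: [0.0, 0.79, 0.613, 0.0]
force: [-1.0, 1.6, 5.9]
opening: 0.0526
grasp_force: 62.2
shift [-0.0003 -0.0001  0.0061] turn None | yaw_y -14.42 tcp [ 0.5879 -0.0211  0.0461] tilt z [ 1.e-04  0.e+00 -1.e+00] j6 1.662 t 8.78 F [-1.   1.6  5.9] Mz [ 0.19  0.33 -0.09] open 0.052599224345349235 62.24180459976196
time_s: 9.15
tcp_pos: [0.5879, -0.0211, 0.0466]
tool_rot: [0.0, 0.841, 0.542, 0.0]
force: [-1.7, 0.9, 6.3]
opening: 0.0528
grasp_force: 62.3
shift [-0.0003 -0.0001  0.0066] turn None | yaw_y -24.42 tcp [ 0.5879 -0.0211  0.0466] tilt z [ 1.e-04  0.e+00 -1.e+00] j6 1.837 t 9.15 F [-1.7  0.9  6.3] Mz [ 0.16  0.4  -0.04] open 0.05281940701007458 62.27730631828308
```

```bash
python3 -m pendant '[[0,0,-0.0002,5],[0,0,-0.0004,10],[0,0,-0.0004,10]]'
python3 -c "
from h import *
go(.5877,-.0214,.040)"
python3 -m pendant '[[0,0,-0.0002,5],[0,0,-0.0003,8],[0,0,-0.0003,8]]'
python3 -c "
from h import *
go(.5877,-.0214,.040)"
```

```text
time_s: 9.52
tcp_pos: [0.5879, -0.0211, 0.047]
tool_rot: [0.0, 0.885, 0.466, 0.0]
force: [-1.4, 1.5, 6.6]
opening: 0.0526
grasp_force: 62.3
shift [-0.0004 -0.      0.007 ] turn None | yaw_y -34.42 tcp [ 0.5879 -0.0211  0.047 ] tilt z [ 2.e-04  1.e-04 -1.e+00] j6 2.011 t 9.53 F [-1.4  1.5  6.6] Mz [ 0.15  0.42 -0.02] open 0.052581326611961944 62.31149196624756
time_s: 9.9
tcp_pos: [0.5879, -0.0211, 0.0473]
tool_rot: [0.0, 0.915, 0.404, 0.0]
force: [-2.0, 0.6, 6.1]
opening: 0.0528
grasp_force: 62.3
shift [-0.0004  0.      0.0073] turn None | yaw_y -42.31 tcp [ 0.5879 -0.0211  0.0473] tilt z [ 2.e-04 -2.e-04 -1.e+00] j6 2.149 t 9.9 F [-2.   0.6  6.1] Mz [0.06 0.38 1.03] open 0.05279796306047691 62.285510301589966
```

```bash
python3 -m pendant '[[0,0,0,2],[0,0,0,4],[0,0,0,4]]'
python3 -c "
from h import *
go(.5877,-.0214,.040)"
```

```text
time_s: 10.28
tcp_pos: [0.5883, -0.0207, 0.0473]
tool_rot: [0.0, 0.928, 0.373, 0.001]
force: [-0.3, 1.6, 6.3]
opening: 0.0532
grasp_force: 62.1
shift [-0.0009  0.      0.0073] turn None | yaw_y -46.23 tcp [ 0.5883 -0.0207  0.0473] tilt z [ 1.e-03  3.e-04 -1.e+00] j6 2.218 t 10.28 F [-0.3  1.6  6.3] Mz [0.45 0.08 2.12] open 0.053157042763878615 62.12769269943237
```

```bash
python3 -m pendant '[[0,0,0,0],[0,0,0,0],[0,0,0,0],[0,0,0,0],[0,0,-0.04,0],[0,0,-0.09,0],[0,0,-0.11,0]]' 0.0854
python3 -c "
from h import *
go(.40,-.15,.16,12.6)"
```

```text
time_s: 11.15
tcp_pos: [0.5892, -0.0214, 0.16]
tool_rot: [0.001, 0.929, 0.37, 0.002]
force: [0.2, 0.5, -0.4]
opening: 0.0852
grasp_force: 0.0
shift [-0.2258 -0.0365 -0.0006] turn -59.21728435603731 | yaw_y -46.62 tcp [ 0.5892 -0.0214  0.16  ] tilt z [ 3.9e-03 -7.0e-04 -1.0e+00] j6 2.224 t 11.15 F [ 0.2  0.5 -0.4] Mz [0.01 0.03 0.  ] open 0.0852454222522053 0.0
```

Move aside for a fresh look at knob and handle.

```bash
python3 -m pendant '[[-0.03,-0.005,0,-8],[-0.07,-0.012,0,-16],[-0.11,-0.018,0,-24],[-0.15,-0.024,0,-32],[-0.19,-0.03,0,-40],[-0.226,-0.036,0,-50],[-0.226,-0.036,0,-59],[-0.226,-0.036,0,-59]]'
python3 - <<'E'
from h import *
S={}
for n in("top","side"):
    s=snap(n); S[n]=cloud(s)
    if n=="top": cv2.imwrite("pics/k2.png",cv2.resize(s["pixels"][190:330,210:340,::-1],None,fx=4,fy=4,interpolation=cv2.INTER_CUBIC))
def desc(n,X,u0,u1,v0,v1,zl,zh):
    P=X[v0:v1,u0:u1].reshape(-1,3);P=P[(P[:,2]>zl)&(P[:,2]<zh)]
    r=cv2.minAreaRect((P[:,:2]*1000).astype(np.float32)); print(n,len(P),"rect",np.round(r[0],1),np.round(r[1],1),round(r[2],1),"z",np.percentile(P[:,2],[5,50,95]).round(4))
desc("knob",S["top"],240,290,215,262,.06,.12)
desc("handle",S["top"],240,310,280,318,.043,.075)
desc("knobS",S["side"],280,320,190,230,.06,.12)
desc("handleS",S["side"],235,275,205,250,.043,.075)
go(.4853,-.0445,.09,12.6)
E
```

```text
time_s: 12.15
tcp_pos: [0.3988, -0.1505, 0.1572]
tool_rot: [0.0, 0.627, 0.779, 0.0]
force: [-0.5, -0.9, -1.2]
opening: 0.0853
grasp_force: 0.0
knob 832 rect [586.2 -23.5] [52.9 54.5] 3.4 z [0.0717 0.0848 0.0875]
handle 399 rect [484.4 -46.2] [14.  83.1] 12.7 z [0.0504 0.0538 0.0566]
knobS 541 rect [589.1 -25.9] [51.4 53.3] 32.3 z [0.0625 0.0834 0.0889]
handleS 249 rect [486.6 -44.7] [14.7 87.6] 12.4 z [0.0447 0.055  0.0587]
shift [0.0851 0.1065 0.0671] turn -0.4151171117640473 | yaw_y 12.18 tcp [ 0.3991 -0.1502  0.1571] tilt z [ 2.e-04 -1.e-04 -1.e+00] j6 0.826 t 12.25 F [-1.  -0.4  1. ] Mz [-0.03 -0.01 -0.  ] open 0.08497943004482046 0.0
```

View pics/k2.png

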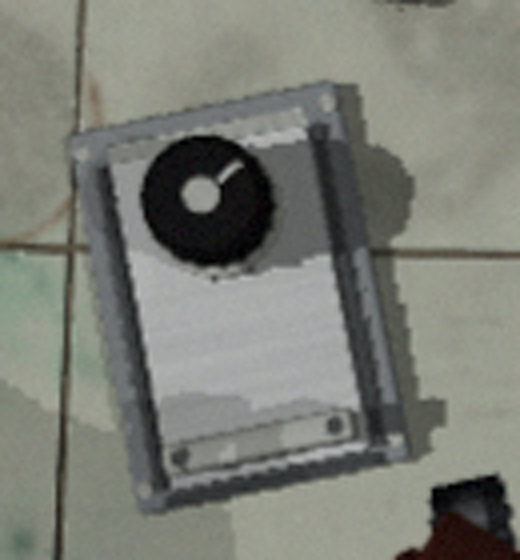

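```bash
python3 -m pendant '[[0.03,0.035,0.01,-0.4],[0.055,0.07,0.03,-0.4],[0.085,0.1065,0.05,-0.4],[0.085,0.1065,0.067,-0.4],[0.085,0.1065,0.067,-0.4],[0.085,0.1065,0.067,-0.4]]' 0.055
python3 -c "
from h import *
go(.485,-.0448,.026,12.6)"
```

```text
time_s: 13.0
tcp_pos: [0.4848, -0.0445, 0.0905]
tool_rot: [0.0, 0.624, 0.781, 0.0]
force: [0.7, -0.7, 1.0]
opening: 0.0548
grasp_force: 0.0
shift [-0.0003  0.0001  0.0645] turn 0.10936051335666264 | yaw_y 12.71 tcp [ 0.4848 -0.0445  0.0905] tilt z [ 3.e-04 -1.e-04 -1.e+00] j6 1.107 t 13.0 F [ 0.7 -0.7  1. ] Mz [-0.02 -0.    0.01] open 0.05479228869506467 0.0
```

```bash
python3 -m pendant '[[0,0,0.025,0],[0,0,0.045,0],[0,0,0.06,0],[0,0,0.064,0],[0,0,0.064,0]]'
python3 -m pendant '[[0,0,0,0],[0,0,0,0],[0,0,0,0],[0,0,0,0],[0,0,0,0],[0,0,0,0]]' 0.008 80
python3 -c "
from h import *
go(.485,-.0448,.026,12.6)"
```

```text
time_s: 13.62
tcp_pos: [0.485, -0.0447, 0.0267]
tool_rot: [0.0, 0.624, 0.781, 0.0]
force: [1.0, -0.3, -0.2]
opening: 0.0552
grasp_force: 0.0
time_s: 14.38
tcp_pos: [0.4851, -0.0445, 0.0267]
tool_rot: [0.0, 0.624, 0.781, 0.0]
force: [-1.8, 0.3, 6.4]
opening: 0.0125
grasp_force: 78.9
shift [-0.0003 -0.0002  0.0007] turn 0.17342962629189174 | yaw_y 12.77 tcp [ 0.4851 -0.0445  0.0267] tilt z [ 9.e-04 -3.e-04 -1.e+00] j6 1.106 t 14.38 F [-1.8  0.3  6.4] Mz [ 0.05  0.33 -0.04] open 0.012454172240751921 78.91158699989319
```

```bash
python3 -m pendant '[[0,0,-0.002,0],[0,0,-0.0045,0],[0,0,-0.0065,0],[0,0,-0.0065,0],[0,0,-0.0065,0]]'
python3 - <<'E'
from h import *
go(.485,-.0448,.026,12.6); s=snap("side")
cv2.imwrite("pics/k3.png",cv2.resize(s["pixels"][180:280,220:350,::-1],None,fx=5,fy=5,interpolation=cv2.INTER_CUBIC))
E
```

```text
time_s: 15.0
tcp_pos: [0.4846, -0.0443, 0.0325]
tool_rot: [-0.0, 0.624, 0.781, -0.0]
force: [-0.2, -0.2, -3.7]
opening: 0.0129
grasp_force: 77.9
shift [-0.0005  0.0003  0.0065] turn 0.17430701170667362 | yaw_y 12.77 tcp [ 0.4846 -0.0443  0.0325] tilt z [-1.e-04  0.e+00 -1.e+00] j6 1.106 t 15.0 F [-0.2 -0.2 -3.7] Mz [-0.    0.04 -0.03] open 0.012931061845772225 77.91725277900696
```

View pics/k3.png

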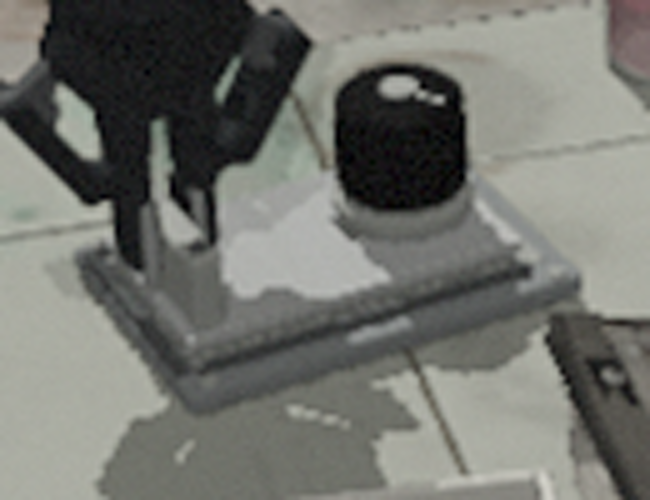

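The plate is raised evenly (top edge clear above the lip at crop (200,360), gap below the washer at (400,230)). Now draw it forward.

```bash
python3 -m pendant '[[0,-0.005,0,0],[0,-0.015,0,0],[0,-0.025,0,0],[0,-0.035,0,0],[0,-0.045,0,0],[0,-0.055,0,0],[0,-0.06,0,0]]'
python3 -c "
from h import *
go(.485,-.0448,.026,12.6)"
python3 -m pendant '[[0,-0.01,0,0],[0,-0.02,0,0],[0,-0.03,0,0],[0,-0.03,0,0],[0,-0.03,0,0]]'
python3 -c "
from h import *
go(.432,-.280,.10,-6.3)"
```

```text
time_s: 15.92
tcp_pos: [0.4254, -0.0577, 0.0326]
tool_rot: [-0.0, 0.624, 0.781, -0.0]
force: [0.6, 0.2, -3.0]
opening: 0.0132
grasp_force: 78.1
shift [-0.0006  0.061   0.0065] turn 0.16223940006103987 | yaw_y 12.76 tcp [ 0.4254 -0.0577  0.0326] tilt z [-2.e-04  1.e-04 -1.e+00] j6 1.043 t 15.93 F [ 0.6  0.2 -3. ] Mz [ 0.03  0.12 -0.04] open 0.013198751406619068 78.083975315094
time_s: 16.55
tcp_pos: [0.3973, -0.0644, 0.0327]
tool_rot: [0.0, 0.624, 0.781, 0.0]
force: [0.8, 0.7, -3.5]
opening: 0.0126
grasp_force: 78.1
shift [-0.218  -0.0138 -0.0673] turn 19.067709937222745 | yaw_y 12.77 tcp [ 0.3973 -0.0644  0.0327] tilt z [ 6.e-04 -1.e-04 -1.e+00] j6 1.005 t 16.55 F [ 0.8  0.7 -3.5] Mz [ 0.01  0.06 -0.02] open 0.01264382551416836 78.1351375579834
```

```bash
python3 -m pendant '[[0,0,-0.02,0],[0,0,-0.05,0],[-0.02,0,-0.067,2],[-0.05,-0.003,-0.067,5],[-0.08,-0.005,-0.067,8],[-0.11,-0.007,-0.067,11],[-0.14,-0.009,-0.067,14],[-0.17,-0.011,-0.067,17]]'
python3 -m pendant '[[-0.03,-0.018,0,2],[-0.045,-0.018,0,2],[-0.045,-0.018,0,2],[-0.045,-0.018,0,2]]'
python3 - <<'E'
from h import *
go(.4324,-.2806,.03,-6.3)
for n in ("side","top"):
    X=cloud(snap(n)); 
    for nm,(zl,zh) in dict(rim=(.016,.03)).items():
        u=(220,360,270,375) if n=="side" else (345,480,230,365)
        P=X[u[2]:u[3],u[0]:u[1]].reshape(-1,3);P=P[(P[:,2]>zl)&(P[:,2]<zh)&(P[:,1]<-.17)]
        r=cv2.minAreaRect((P*1000)[:,:2].astype(np.float32));print(n,nm,np.round(r[0],1),np.round(r[1],1),r[2])
E
```

```text
time_s: 17.55
tcp_pos: [0.4242, -0.2335, 0.0995]
tool_rot: [0.0, 0.733, 0.68, 0.0]
force: [-0.4, 0.1, -3.2]
opening: 0.0125
grasp_force: 78.5
time_s: 18.05
tcp_pos: [0.4028, -0.2753, 0.0994]
tool_rot: [-0.0, 0.744, 0.668, 0.0]
force: [-0.5, 0.3, -3.0]
opening: 0.0125
grasp_force: 78.9
shift [-0.0022  0.03    0.0694] turn 0.12617309427670875 | yaw_y -6.17 tcp [ 0.4028 -0.2753  0.0994] tilt z [-0.e+00  6.e-04 -1.e+00] j6 0.929 t 18.05 F [-0.5  0.3 -3. ] Mz [ 0.04  0.09 -0.03] open 0.012521248213080092 78.87186527252197
side rim [ 496.5 -288.1] [190.2 185. ] 83.63628387451172
top rim [ 493.9 -288.6] [184.7 185.6] 83.61383056640625
```

```bash
python3 -m pendant '[[-0.001,0.015,0,0],[-0.002,0.03,0.01,0],[-0.002,0.03,0.03,0],[-0.002,0.03,0.05,0],[-0.002,0.03,0.06,0],[-0.002,0.03,0.07,0],[-0.002,0.03,0.07,0]]'
python3 - <<'E'
from h import *
go(.4324,-.2806,.0167,-6.3); s=snap("top")
cv2.imwrite("pics/k4.png",cv2.resize(s["pixels"][215:375,335:485,::-1],None,fx=3.5,fy=3.5,interpolation=cv2.INTER_CUBIC))
E
```

```text
time_s: 19.02
tcp_pos: [0.432, -0.281, 0.029]
tool_rot: [-0.0, 0.744, 0.668, -0.0]
force: [0.3, 0.5, -2.9]
opening: 0.0123
grasp_force: 78.7
shift [0.0005 0.0003 0.0123] turn 0.0813923914977579 | yaw_y -6.22 tcp [ 0.432 -0.281  0.029] tilt z [-7.e-04  6.e-04 -1.e+00] j6 0.961 t 19.02 F [ 0.3  0.5 -2.9] Mz [0.   0.08 0.03] open 0.012348419830934505 78.69709610939026
```

View pics/k4.png

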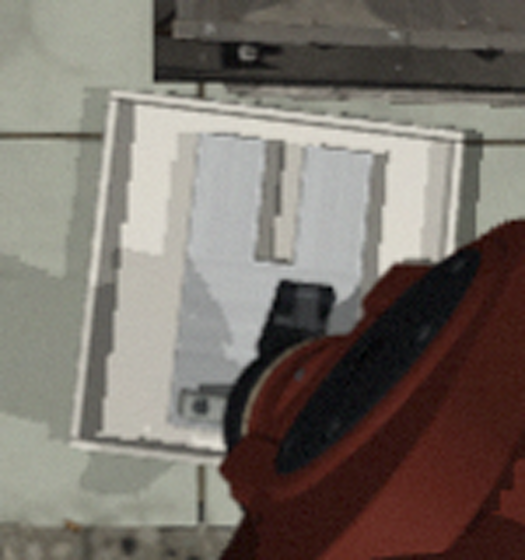

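The plate hangs inside the tray walls, centred and aligned, with its slotted end at crop (285,140). I'll lower it gently until contact.

```bash
python3 -m pendant '[[0,0,0.003,0],[0,0,0.006,0],[0,0,0.009,0],[0,0,0.011,0],[0,0,0.012,0],[0,0,0.012,0]]'
python3 -c "
from h import *
go(.4324,-.2806,.0167,-6.3)"
```

```text
time_s: 19.82
tcp_pos: [0.4321, -0.2812, 0.0175]
tool_rot: [-0.0, 0.744, 0.668, 0.0]
force: [0.1, -0.6, -3.7]
opening: 0.0126
grasp_force: 78.7
shift [0.0007 0.0002 0.0008] turn 0.0761537921190154 | yaw_y -6.22 tcp [ 0.4321 -0.2812  0.0175] tilt z [-0.e+00  1.e-04 -1.e+00] j6 0.961 t 19.82 F [ 0.1 -0.6 -3.7] Mz [ 0.04  0.11 -0.02] open 0.012628787755481674 78.72380375862122
```

```bash
python3 -m pendant '[[0,0,0.0005,0],[0,0,0.001,0],[0,0,0.0013,0],[0,0,0.0013,0]]'
python3 -c "
from h import *
go(.4324,-.2806,.0167,-6.3)"
```

```text
time_s: 20.32
tcp_pos: [0.4322, -0.2813, 0.0167]
tool_rot: [0.0, 0.744, 0.668, -0.0]
force: [-2.3, 1.2, 5.1]
opening: 0.0128
grasp_force: 80.2
shift [0.0007 0.0002 0.    ] turn 0.07764335881400086 | yaw_y -6.22 tcp [ 0.4322 -0.2813  0.0167] tilt z [ 2.e-04 -2.e-04 -1.e+00] j6 0.961 t 20.32 F [-2.3  1.2  5.1] Mz [ 0.26  0.47 -0.02] open 0.012799482599655038 80.20344972610474
```

```bash
python3 -m pendant '[[0,0,0,0],[0,0,0,0],[0,0,0,0],[0,0,0,0]]' 0.019
python3 -c "
from h import *
go(.4324,-.2806,.0167,-6.3)"
python3 -m pendant '[[0,0,-0.003,0],[0,0,-0.01,0],[0,0,-0.01,0]]'
python3 -c "
from h import *
go(.4324,-.2806,.0167,-6.3)"
```

```text
time_s: 20.82
tcp_pos: [0.4322, -0.2813, 0.0162]
tool_rot: [0.0, 0.744, 0.668, -0.0]
force: [-0.2, -0.3, 0.8]
opening: 0.019
grasp_force: 0.0
shift [ 0.0007  0.0001 -0.0005] turn 0.07867104728214258 | yaw_y -6.22 tcp [ 0.4322 -0.2813  0.0162] tilt z [ 0.e+00 -1.e-04 -1.e+00] j6 0.961 t 20.82 F [-0.2 -0.3  0.8] Mz [0.05 0.03 0.02] open 0.0190057005704035 0.0
time_s: 21.2
tcp_pos: [0.4326, -0.2817, 0.027]
tool_rot: [0.001, 0.744, 0.668, 0.0]
force: [0.9, -1.5, 0.5]
opening: 0.0188
grasp_force: 0.0
shift [ 0.001  -0.0003  0.0103] turn 0.07760770229243974 | yaw_y -6.22 tcp [ 0.4326 -0.2817  0.027 ] tilt z [ 1.e-03 -9.e-04 -1.e+00] j6 0.961 t 21.2 F [ 0.9 -1.5  0.5] Mz [ 0.03 -0.04 -0.03] open 0.018799135652467068 0.0
```

Clean release. Open a bit more, rise, and check.

```bash
python3 -m pendant '[[0,0,-0.005,0],[0,0,-0.02,0],[0,0,-0.05,0],[0,0,-0.1,0],[0,-0.05,-0.13,0],[0,-0.1,-0.15,0],[0,-0.12,-0.15,0],[0,-0.12,-0.15,0]]' 0.03
python3 - <<'E'
from h import *
go(.43,-.28,.2); s=snap("top","pics/end.png"); X=cloud(s)
def desc(n,u0,u1,v0,v1,zl,zh):
    P=X[v0:v1,u0:u1].reshape(-1,3);P=P[(P[:,2]>zl)&(P[:,2]<zh)]
    r=cv2.minAreaRect((P*1000)[:,:2].astype(np.float32)); print(n,len(P),np.round(r[0],1),np.round(r[1],1),round(r[2],1),np.percentile(P[:,2],[5,50,95]).round(4))
desc("knob",240,290,215,262,.06,.12);desc("handle",375,450,310,350,.034,.06);desc("brush",295,358,160,197,.03,.08)
P=X[270:310,385:435].reshape(-1,3);print("plate z",np.nanpercentile(P[:,2],[5,50,95]))
E
```

```text
time_s: 22.2
tcp_pos: [0.3122, -0.2683, 0.1774]
tool_rot: [0.001, 0.745, 0.667, -0.0]
force: [-0.4, 0.4, -0.2]
opening: 0.0299
grasp_force: 0.0
shift [ 0.0013  0.1184 -0.0225] turn None | yaw_y -6.31 tcp [ 0.3122 -0.2683  0.1774] tilt z [ 0.001  -0.0012 -1.    ] j6 0.793 t 22.2 F [-0.4  0.4 -0.2] Mz [-0.04 -0.02 -0.  ] open 0.029870770650646004 0.0
knob 830 [586.3 -23.5] [53.3 54.2] 1.4 [0.0713 0.0847 0.0874]
handle 379 [ 431.9 -282.2] [82.  14.4] 85.3 [0.0405 0.0438 0.0467]
brush 281 [ 716.6 -145.6] [24.2 99.9] 29.7 [0.0322 0.0511 0.0558]
plate z [0.00449337 0.01083061 0.01393017]
```

View pics/end.png

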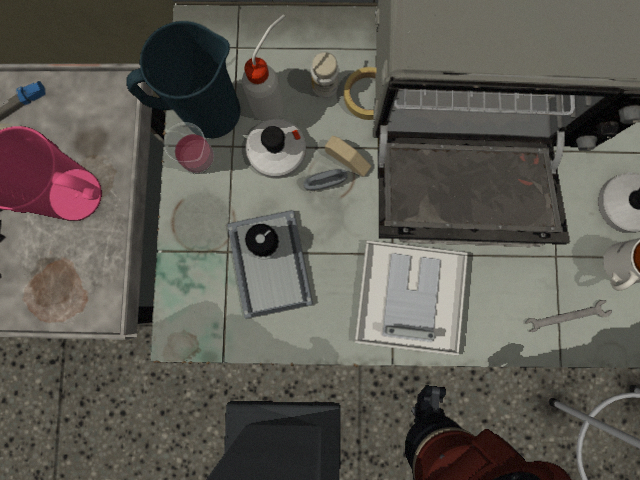

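The plate lies flat in the tray (412,295), top at 11 mm and handle top at 44 mm. The knob (262,240) is still raised, the brush and beaker have not moved, and the arm is clear.

```bash
python3 -c "
from bench import env
print(env.close_job())"
```

```text
the job is handed in; nothing more can be done
None
```

I unscrewed the knob to its end stop and left it there, set the plate flat in the drip tray with the handle up, left the beaker and brush where they stood, and handed the job in at about 22 s; the close call returned no verdict.

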